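# Draw a drive from the magazine and square it up in the labelling jig

### The arm

A 6-joint arm with a two-finger parallel gripper is mounted at the origin on the work surface. World frame = base frame: x ahead of the robot, y to its left, z up, the work surface at z = 0. Lengths are in m, angles in rad, forces in N, time in s.
With the tool pointing down it reaches from about 0.25 to 0.775 m from the base axis. Payload 4 kg.
Tool frame: the origin (TCP) lies between the finger pads; the fingertips stand 14 mm ahead of it and the grasp point (between the pads) lies 5 mm behind it (robot.nose_length is the distance from the TCP to the fingertips, in m); z points along the fingers, y is the direction in which the jaws open and shut (so a half turn about z gives the same grasp; the last joint's range is limited). The gripper opens to 94 mm and grips with 3 to 60 N. Pads are 16 mm wide; open, the fingers measure 119 mm over their backs; the gripper's body (75 mm by 177 mm) begins 78 mm behind the grasp point.
Start: joints at [-0.103, 0.087, 1.371, -0, 1.684, -0.103], TCP at [0.55, -0, 0.22] pointing down, gripper open.
Joint ranges: [-3.1, 3.1], [-0.76, 2.03], [0.27, 2.55], [-1.08, 4.22], [0.17, 2.65], [-2.57, 2.57]. Speed limits (rad/s): [2.79, 2.79, 3.14, 3.14, 3.14, 3.14].

### API

Orientations are given as [roll, pitch, yaw] about the fixed x, y, z axes, in that order (R = Rz(yaw) Ry(pitch) Rx(roll)).
In Python, from bench import robot, eyes, finder gives the robot as it stands.
- The arm moves only by the tool play_rows, never from a script. Its argument "rows" is a list of rows, each an object with "linear": the shift along the tool's x, y, z in cm, a list of three; "spin": the turn about the tool's z in degrees. A call has 1 to 12 rows; each row shifts and turns the commanded pose from where the row before left it, along the tool's axes as they then stand; what a row does not reach is not made up. A row lasts 1/12 s, in which the tool goes at most 41.7 mm and 7.16 degrees, less where a joint would pass 70% of its speed; a pose out of reach is approached as far as the arm can. A call with a gripper value outside its range is refused whole. "claw" is the finger opening in cm, from 0 to 9.4, set as the call begins (left out, the last holds). The fingers move at their own pace and stop on an object; the grip force is fixed at half the most. Time passes only in rows, so rows that do not move let the fingers close. It gives the time, the measured TCP pose, the force and the opening at its end, in the units of the state.
- robot.get_obs(): the state, without advancing time (a new reading comes with each control period).
- eyes.snapshot(name): name is "scene" or "side" or "wrist"; returns a dict with "frame" (480x640x3 uint8, red, green, blue), "fx", "fy", "cx", "cy" (pixels), "dist" ([k1, k2, p1, p2, k3] as OpenCV has them; the pictures are not rectified), "rvec" (rotation vector, rad) and "tvec" (3), from world to camera coordinates, as OpenCV has them; the wrist camera has in their place "mount" (4x4, takes a point from camera to tool coordinates, whose origin is the TCP and whose axes are the flange's). Camera axes: x right, y down, z forward; pixel columns grow to the right and rows downward; lengths in m; the calibration is good to about 2 mm. A picture is of the moment at which its call begins: read the wrist's pose just before it. There is no depth.
- robot.close_job(): hands the job in, once; it reports no verdict.
Trained networks look in a picture, given as the dict that the camera call returned (one of the last four; its "shot" number tells which), for a name from the list of things; names that differ only in an ending like _2 or _b are one class to them, and where a whole thing is asked for, a point or a joint stands for the part that bears it (a point fixed in the world has none). Each returns a list of dicts, best first, with "conf" (0 to 1); they miss things now and then, are a little off and sometimes report something else, mostly with a low value. They report only what shows in the picture. A call takes as long as a camera call. They do not tell look-alikes from the thing itself.
- finder.silhouettes(picture, name): "pixels" (480x640 bool, what is visible of it) and "box" ([centre column, centre row, width, height] in pixels, round what is visible of it).
The state is a dict: "time": time; "joint_positions": joint angles; "qvel": joint speeds; "joint_torque": joint torques, N m; "tool_pos": TCP position; "ee_rot": TCP orientation; "wrist_force": force on the tool from outside, world axes, zero at the start; "wrist_torque": the same for the moment, N m; "width": finger opening in m.
Only numpy, scipy, OpenCV 4.12 (cv2) and the standard library are available. Lean on these libraries where they do the work, as an engineer would, in place of code of your own. Each camera call takes 0.05 s, during which the arm holds its last target. There are 200 camera calls.

### The job

Draw the lowest drive out of the magazine, so that the other two drop down and stay in the magazine. Set it down flat on the plate of the labelling jig and let go of it there, then push it home into the corner of the fences: one long side flush along the long fence and one end flush against the short fence. Leave the screwdriver, dish and meter where they are.

Things in the scene. Friction and masses are not known exactly. Their poses are not given: they have to be found in the camera images.
- drive: the drive to use: flat grey slab 90 (its x) x 52 (y) x 12 (z) mm, about 75 g; either end may go to the short fence. Origin: centre of its underside. It starts lowest in the magazine, underside 12 mm above the bench, its axes along the magazine's, its -x end sticking out about 30 mm beyond the gate with nothing under or beside that part.
- stock_1: second drive, the same shape, lying on the first; must drop and stay in the magazine. Origin: centre of its underside.
- stock_2: third drive, the same shape, on top; must drop and stay in the magazine. Origin: centre of its underside.
- magazine: gravity magazine, white plastic, fixed: open-topped shaft 93 (x) x 55 (y) mm inside, walls to 52 mm above the bench, outside 103 x 67. Its floor is 12 mm above the bench. Origin: on the bench under the shaft's centre; z up. Mouth at -x: a gate (outer face x = -50.5 mm) with a slot 15 mm high under it; the lowest drive slides out to -x and is clear once its centre is at x = -96 mm or beyond.
- jig: labelling jig, fixed: black plate 140 (x) x 190 (y) x 12 (z) mm with two aluminium fences 12 mm wide, 10 mm above the plate. Long fence along y at the +x edge, inner face x = +52 mm; short fence along x at the +y edge, inner face y = +77 mm; the other edges are open. Origin: on the bench under the plate's centre; z up.
- corner (a point): inner corner of the two fences at the height of the plate's top (12 mm above the bench), axes as the jig's: the plate's free area lies towards -x and -y. A drive that is home has its centre at x = -26, y = -45 mm from here and its long axis along y.
- screwdriver: screwdriver lying beyond the work; leave alone. Origin: near its middle, on the bench.
- screw_dish: small white dish, 70 mm across; leave alone. Origin: centre of its underside.
- meter: yellow multimeter lying flat, 85 x 165 x 38 mm; leave alone. Origin: centre of its underside.
Things that resemble listed ones, but are neither listed nor needed, are in the scene too. Leave any pink look-alike of the drive alone. Leave any turquoise look-alike of the stock_2 alone.

How it is judged:
By the outcome, as a careful person would: the job done as asked, in the order asked, and still so for the second after the job is handed in, with the robot touching nothing.
It also fails if it takes over 62 s, if anything falls off the work surface, if the arm or the gripper's body presses on something with over 40 N, if the wrist force passes 120 N, or if a joint passes its speed limit or range.

## Working session

There is one attempt and no reset: what is moved stays moved. The work goes in short steps, Python scripts to look and compute and a tool call to move; the robot and the scene stay as the last step left them, time stands still between calls to the robot, and variables do not carry over. Pictures are saved under pics/ and viewed, about 8 in all and at most 12, crops included, and the job is handed in when it is done.

Besides the shell and the picture viewer there is one more tool, called as a command line: name --argument value ..., lists and objects as JSON in quotes. play_rows: Moves the arm, as the interface text tells. Its arguments: {"type":"object","properties":{"rows":{"type":"array"},"claw":{"type":"number"}},"required":["rows"]}

```bash
ls; mkdir -p pics; python3 - <<'E'
from bench import robot, eyes, finder
import cv2, numpy as np, pickle
o=robot.get_obs(); print(o['time'],o['tool_pos'],o['ee_rot'],o['width'])
for n in ['scene','side']:
    p=eyes.snapshot(n); pickle.dump(p,open(f'{n}.pkl','wb'))
    cv2.imwrite(f'pics/{n}.png',p['frame'][:,:,::-1])
    print(n,p['fx'],p['dist'],p['rvec'],p['tvec'])
    for k in ['drive','magazine','jig','meter']:
        for r in finder.silhouettes(p,k)[:4]: print(k,r['conf'],np.round(r['box']))
E
```

```text
pics
0.0 [5.49482557e-01 7.05155723e-05 2.18332567e-01] [-3.13939799e+00 -2.18354907e-04  1.57084459e+00] 0.09457511782483273
scene 494.91931361267643 [-0.134039  0.        0.        0.        0.      ] [ 1.94860996  1.79605478 -0.5479752 ] [-0.02646157 -0.45162898  1.52596791]
drive 0.61 [341. 248.  39.  21.]
drive 0.52 [395. 221.  10.  -0.]
magazine 0.94 [395. 246.  39.  53.]
jig 0.88 [236. 258.  88.  63.]
meter 0.97 [152. 207.  41.  58.]
side 434.93188502158193 [-0.050715  0.        0.        0.        0.      ] [ 0.51214359 -2.71628597  1.15840411] [0.5505202  0.17643734 0.97847291]
drive 0.77 [312. 301.  24.  21.]
drive 0.56 [321. 257.  35.  31.]
magazine 0.57 [292. 285.  56.  51.]
jig 0.62 [348. 198.  58.  52.]
meter 0.65 [417. 169.  54.  33.]
```

View pics/scene.png

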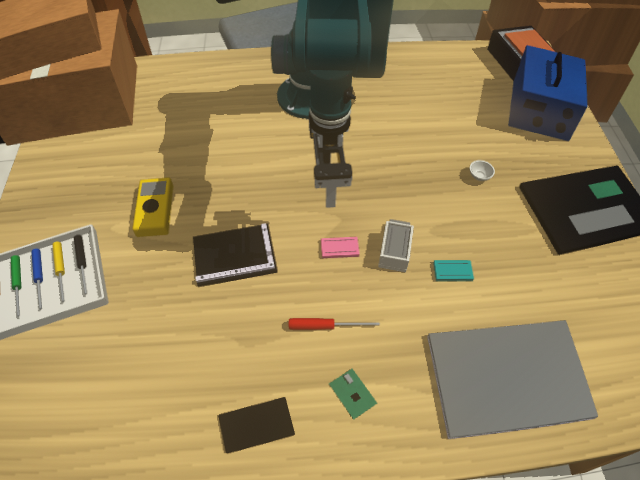

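View pics/side.png

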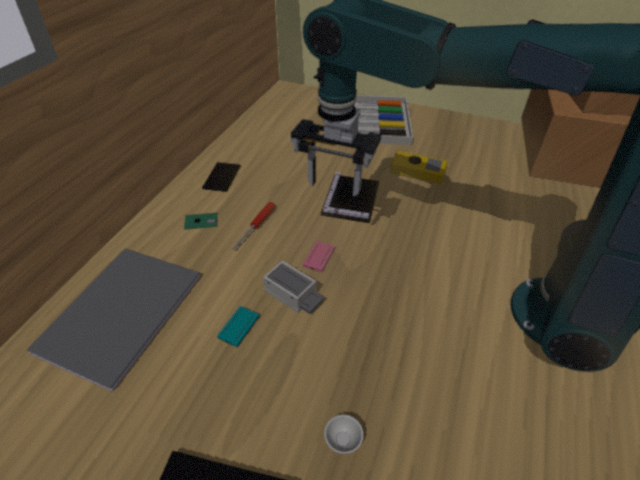

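The scene shows the jig at (236,258), the magazine at (395,246) with the grey drive sticking out near (395,221), a pink look-alike at (340,247) and a turquoise one at (453,270). I'll confirm this in one enlarged mosaic.

```bash
cat > h.py <<'E'
import cv2, numpy as np
from scipy.spatial.transform import Rotation as R
def cam(p,obs=None):
    """returns K,dist,Rwc,twc (world->cam)"""
    K=np.array([[p['fx'],0,p['cx']],[0,p['fy'],p['cy']],[0,0,1]]); d=np.array(p['dist'],float)
    if 'mount' in p:
        T=np.eye(4); T[:3,:3]=R.from_euler('xyz',obs['ee_rot']).as_matrix(); T[:3,3]=obs['tool_pos']
        M=np.linalg.inv(T@np.array(p['mount'])); return K,d,M[:3,:3],M[:3,3]
    return K,d,cv2.Rodrigues(np.array(p['rvec'],float))[0],np.array(p['tvec'],float)
def world(c,px,z):
    K,d,Rm,t=c; u=cv2.undistortPoints(np.array(px,float).reshape(-1,1,2),K,d).reshape(-1,2)
    r=np.c_[u,np.ones(len(u))]@Rm; o=-Rm.T@t; s=(np.asarray(z)-o[2])/r[:,2]
    return o+r*np.reshape(s,(-1,1))
def proj(c,P):
    K,d,Rm,t=c; return cv2.projectPoints(np.array(P,float).reshape(-1,1,3),cv2.Rodrigues(Rm)[0],t,K,d)[0].reshape(-1,2)
E
python3 - <<'E'
import pickle,cv2,numpy as np
from h import *
s=pickle.load(open('scene.pkl','rb'));q=pickle.load(open('side.pkl','rb'))
f=lambda im,x,y,w,h:cv2.resize(im[y:y+h,x:x+w,::-1],(400,300),interpolation=cv2.INTER_CUBIC)
a=f(s['frame'],180,210,108,81);b=f(s['frame'],360,210,72,54)
c=f(q['frame'],310,165,80,60);d=f(q['frame'],250,250,80,60)
cv2.imwrite('pics/m1.png',np.vstack([np.hstack([a,b]),np.hstack([c,d])]))
c=cam(s)
for n,px,z in [('jig',(236,258),.012),('mag',(395,240),.05),('pink',(340,247),.01),('driver',(330,324),.01),('meter',(152,207),.03)]: print(n,world(c,px,z).round(3))
E
```

```text
jig [[ 0.587 -0.221  0.012]]
mag [[0.592 0.157 0.05 ]]
pink [[0.575 0.03  0.01 ]]
driver [[ 0.775 -0.013  0.01 ]]
meter [[ 0.428 -0.436  0.03 ]]
```

View pics/m1.png

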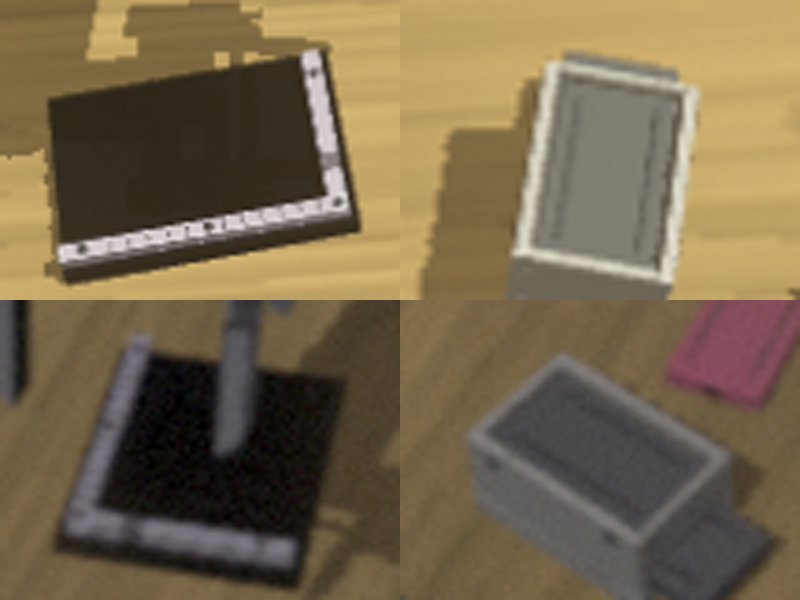

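Confirmed in the crop: the grey slab under the white magazine's gate is the drive, and its end sticks out towards the robot. Pink and turquoise are look-alikes. The jig's long fence is on the far side (world +x) and its short fence on the +y side. Next I compute the poses.

```bash
python3 - <<'E'
import pickle
from h import *
c=cam(pickle.load(open('scene.pkl','rb')))
m=world(c,[(386.6,221.2),(413.5,225.8),(409,260.4),(380.7,255)],.052)[:,:2]
print('mag',m.round(4),m.mean(0).round(4),[np.linalg.norm(m[i]-m[(i+1)%4]).round(3) for i in range(4)])
for a,b in((0,3),(1,2)): v=m[b]-m[a]; print('yaw x',np.degrees(np.arctan2(v[1],v[0])))
v=m[1]-m[0];print('yaw from y',np.degrees(np.arctan2(-v[0],v[1])))
j=world(c,[(268.6,263.5),(195.4,276.0),(261.9,224.9)],.022)[:,:2]
print('jig',j.round(4)); v=j[0]-j[1];print(np.degrees(np.arctan2(-v[0],v[1])),np.linalg.norm(v)); v=j[0]-j[2];print(np.degrees(np.arctan2(v[1],v[0])),np.linalg.norm(v))
E
```

```text
mag [[0.537  0.1457]
 [0.5557 0.2084]
 [0.6513 0.1795]
 [0.6315 0.1168]] [0.5939 0.1626] [np.float64(0.065), np.float64(0.1), np.float64(0.066), np.float64(0.099)]
yaw x -17.008243233377808
yaw x -16.76762281353305
yaw from y -16.59388275832641
jig [[ 0.615  -0.1427]
 [ 0.6357 -0.3137]
 [ 0.5019 -0.1564]]
6.894508662914471 0.1722932217952965
6.928437099666239 0.11390476616870798
```

play_rows --rows '[{"linear": [3.64, -0.4, 0], "spin": 0}, {"linear": [3.64, -0.4, 0], "spin": 0}, {"linear": [3.64, -0.4, 0], "spin": 0}, {"linear": [3.64, -0.4, 0], "spin": 0}, {"linear": [3.64, -0.4, 0], "spin": 0}, {"linear": [0, 0, 0], "spin": 7.12}, {"linear": [0, 0, 0], "spin": 7.12}, {"linear": [0, 0, 0], "spin": 7.12}, {"linear": [0, 0, 0], "spin": 7.12}, {"linear": [0, 0, 0], "spin": 7.12}, {"linear": [0, 0, 0], "spin": 7.12}, {"linear": [0, 0, 0], "spin": 7.12}]' --claw 8

```text
time: 1.5
tool_pos: [0.53, 0.1821, 0.2195]
ee_rot: [3.141, -0.0, 0.695]
wrist_force: [-0.6, -0.1, 0.6]
width: 0.0803
```

play_rows --rows '[{"linear": [0, 0, 0], "spin": 7.12}, {"linear": [0, 0, 0], "spin": 7.12}, {"linear": [0, 0, 0], "spin": 7.12}, {"linear": [0, 0, 0], "spin": 7.12}, {"linear": [0, 0, 0], "spin": 7.12}, {"linear": [0, 0, 0], "spin": 7.12}, {"linear": [0, 0, 0], "spin": 7.12}, {"linear": [0, 0, 0], "spin": 7.12}, {"linear": [0, 0, 0], "spin": 0}, {"linear": [0, 0, 0], "spin": 0}]'

```text
time: 2.33
tool_pos: [0.53, 0.182, 0.2195]
ee_rot: [-3.142, -0.0, -0.29]
wrist_force: [-0.2, -0.6, -0.7]
width: 0.0801
```

```bash
python3 - <<'E'
from bench import robot, eyes, finder
import cv2, numpy as np, pickle
from h import *
o=robot.get_obs(); p=eyes.snapshot('wrist'); pickle.dump((o,p),open('w1.pkl','wb'))
print(o['time'],o['tool_pos'],np.degrees(o['ee_rot']),o['joint_positions'],np.array(p['mount']).round(3))
im=p['frame'][:,:,::-1].copy(); c=cam(p,o)
# overlay expected magazine
a=np.radians(-16.8); M=np.array([[np.cos(a),-np.sin(a)],[np.sin(a),np.cos(a)]])
def box(x0,x1,y0,y1,z,col):
    P=np.array([(x0,y0),(x1,y0),(x1,y1),(x0,y1)])@M.T+[.594,.1626]
    q=proj(c,np.c_[P,np.full(4,z)]); print(q.round(0).tolist()); cv2.polylines(im,[q.astype(int).reshape(-1,1,2)],True,col,1)
box(-.0505,.0525,-.0335,.0335,.052,(0,0,255)); box(-.0805,.0095,-.026,.026,.024,(0,255,0))
cv2.imwrite('pics/w1.png',im)
E
```

```text
2.3333 [0.53003101 0.18200529 0.21953971] [-1.79995712e+02 -7.98727992e-03 -1.66208636e+01] [ 2.29603121e-01  1.10330697e-01  1.34548688e+00 -4.29694309e-06
  1.68561691e+00  2.09048774e+00] [[-0.    -0.963 -0.271  0.079]
 [ 1.    -0.    -0.     0.   ]
 [-0.    -0.271  0.963 -0.165]
 [ 0.     0.     0.     1.   ]]
[[364.0, 202.0], [368.0, 63.0], [276.0, 62.0], [279.0, 202.0]]
[[351.0, 230.0], [354.0, 123.0], [290.0, 123.0], [291.0, 230.0]]
```

View pics/w1.png

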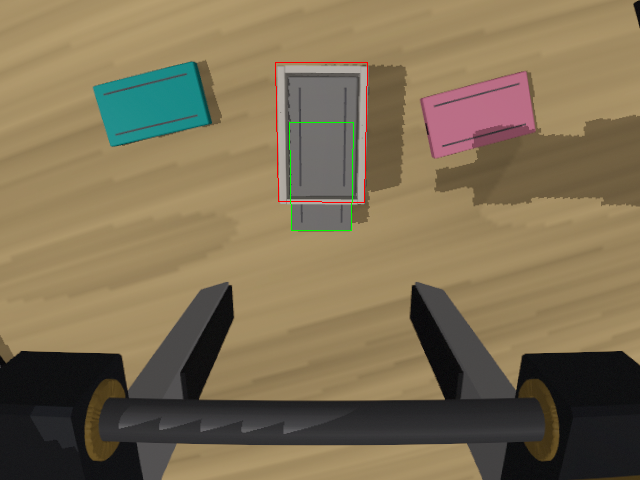

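Overlay of the predicted magazine and drive matches the picture within about 2 px: gate at row 202, drive end at row 230. The fingers straddle the drive symmetrically. Descending and gripping.

play_rows --rows '[{"linear": [-0.1, 0, 3.8], "spin": 0}, {"linear": [0, 0, 3.8], "spin": 0}, {"linear": [0, 0, 3.8], "spin": 0}, {"linear": [0, 0, 3.8], "spin": 0}, {"linear": [0, 0, 2.5], "spin": 0}, {"linear": [0, 0, 1.5], "spin": 0}, {"linear": [0, 0, 0], "spin": 0}, {"linear": [0, 0, 0], "spin": 0}]'

```text
time: 3.05
tool_pos: [0.5285, 0.1822, 0.0268]
ee_rot: [3.141, 0.002, -0.292]
wrist_force: [-0.7, 0.1, 0.5]
width: 0.0797
```

play_rows --rows '[{"linear": [0, 0, 0], "spin": 0}, {"linear": [0, 0, 0], "spin": 0}, {"linear": [0, 0, 0], "spin": 0}, {"linear": [0, 0, 0], "spin": 0}, {"linear": [0, 0, 0], "spin": 0}, {"linear": [0, 0, 0], "spin": 0}, {"linear": [0, 0, 0], "spin": 0}, {"linear": [0, 0, 0], "spin": 0}]' --claw 4.6

```text
time: 3.72
tool_pos: [0.5298, 0.1824, 0.0286]
ee_rot: [-3.141, -0.002, -0.293]
wrist_force: [-0.9, 0.5, 5.0]
width: 0.0512
```

play_rows --rows '[{"linear": [-0.3, 0, 0], "spin": 0}, {"linear": [-0.6, 0, 0], "spin": 0}, {"linear": [-0.6, 0, 0], "spin": 0}, {"linear": [-0.6, 0, 0], "spin": 0}, {"linear": [-0.6, 0, 0], "spin": 0}]' --claw 4.6

```text
time: 4.13
tool_pos: [0.5045, 0.19, 0.0283]
ee_rot: [-3.14, -0.005, -0.293]
wrist_force: [4.2, -1.7, 2.9]
width: 0.0513
```

play_rows --rows '[{"linear": [-0.6, 0, 0], "spin": 0}, {"linear": [-0.6, 0, 0], "spin": 0}, {"linear": [-0.6, 0, 0], "spin": 0}, {"linear": [-0.6, 0, 0], "spin": 0}, {"linear": [-0.6, 0, 0], "spin": 0}, {"linear": [-0.6, 0, 0], "spin": 0}, {"linear": [-0.6, 0, 0], "spin": 0}, {"linear": [-0.6, 0, 0], "spin": 0}, {"linear": [-0.6, 0, 0], "spin": 0}, {"linear": [-0.6, 0, 0], "spin": 0}, {"linear": [0, 0, 0], "spin": 0}]'

```text
time: 5.05
tool_pos: [0.444, 0.2077, 0.0269]
ee_rot: [3.141, 0.002, -0.293]
wrist_force: [0.5, 0.6, -1.5]
width: 0.0516
```

```bash
python3 - <<'E'
from bench import robot, eyes, finder
import cv2, numpy as np, pickle
from h import *
o=robot.get_obs(); p=eyes.snapshot('wrist'); q=eyes.snapshot('side'); pickle.dump((o,p),open('w2.pkl','wb'))
print(o['time'],o['tool_pos'],np.degrees(o['ee_rot']),o['width'],o['wrist_force'])
b=cv2.resize(q['frame'][210:330,240:368,::-1],(480,450),interpolation=cv2.INTER_CUBIC)
a=cv2.resize(p['frame'][:,120:460,::-1],(318,450),interpolation=cv2.INTER_AREA)
cv2.imwrite('pics/w2.png',np.hstack([a,b]))
E
```

```text
5.05 [0.444048   0.20766423 0.02692875] [ 1.79954587e+02  1.08069110e-01 -1.67596300e+01] 0.05161346580418456 [ 0.4529626   0.63572898 -1.5278338 ]
```

View pics/w2.png

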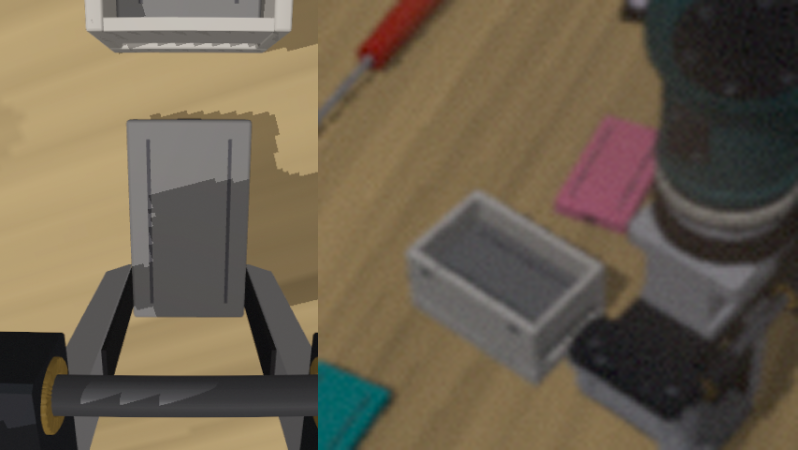

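The drive is clear of the gate and held by its end, and the stock has visibly dropped in the magazine. Next I work out where the drive sits in the hand.

```bash
python3 - <<'E'
import pickle
from h import *
from scipy.optimize import least_squares
o,p=pickle.load(open('w2.pkl','rb'))
K=np.array([[p['fx'],0,p['cx']],[0,p['fy'],p['cy']],[0,0,1]]);d=np.array(p['dist'],float)
M=np.linalg.inv(np.array(p['mount']))
px=np.array([(120+127/.935,121/.9375),(120+251/.935,121/.9375),(120+244/.935,317/.9375),(120+134/.935,317/.9375)])
def pr(P): return cv2.projectPoints((P@M[:3,:3].T+M[:3,3]).reshape(-1,1,3),np.zeros(3),np.zeros(3),K,d)[0].reshape(-1,2)
# top face in tool coordinates: x along drive, y: +y tool = left/right
def face(v):
    L=np.array([(45,-26,0),(45,26,0),(-45,26,0),(-45,-26,0)])/1000
    return L@R.from_euler('xyz',[0,v[2],v[3]]).as_matrix().T+[v[0],v[4],v[1]]
r=least_squares(lambda v:(pr(face(v))-px).ravel(),[.03,.003,0,0,0])
print('x,z,pitch,yaw,y',r.x[0],r.x[1],np.degrees(r.x[2:4]),r.x[4],'res',r.fun.round(1))
# target
a=np.radians(6.9); J=np.array([[np.cos(a),-np.sin(a)],[np.sin(a),np.cos(a)]]); C=np.array([.615,-.1427])
print('home',C+J@[-.026,-.045])
t=C+J@[-.026-.030,-.045-.025]; print('place centre',t)
y=np.radians(96.9); A=np.array([np.cos(y),np.sin(y)]); print('tcp',t-A*r.x[0], 'plate corners', (C+np.array([(-.122,-.172),(.018,.018)])@J.T))
E
```

```text
x,z,pitch,yaw,y 0.030255534314318537 0.007545227210489871 [-1.14594445 -0.0103426 ] 0.00042693141758921567 res [ 0.  -0.1  0.  -0.1 -0.3  0.1  0.3  0.1]
home [ 0.59459447 -0.19049764]
place centre [ 0.56781517 -0.21892068]
tcp [ 0.57144997 -0.24895708] plate corners [[ 0.51454714 -0.32811096]
 [ 0.63070717 -0.1226679 ]]
```

play_rows --rows '[{"linear": [0, 0, -1.5], "spin": 0}, {"linear": [0, 0, -3], "spin": 0}, {"linear": [0, 0, -3], "spin": 0}, {"linear": [0, 0, -1.8], "spin": 0}, {"linear": [0.9, 1.43, 0], "spin": 0}, {"linear": [1.81, 2.86, 0], "spin": 0}, {"linear": [1.81, 2.86, 0], "spin": 0}, {"linear": [1.81, 2.86, 0], "spin": 0}, {"linear": [1.81, 2.86, 0], "spin": 0}, {"linear": [1.81, 2.86, 0], "spin": 0}, {"linear": [1.81, 2.86, 0], "spin": 0}, {"linear": [1.81, 2.86, 0], "spin": 0}]'

```text
time: 6.15
tool_pos: [0.5141, -0.0391, 0.1207]
ee_rot: [-3.141, -0.001, -0.294]
wrist_force: [0.7, -0.1, -0.3]
width: 0.0515
```

play_rows --rows '[{"linear": [1.81, 2.86, 0], "spin": 0}, {"linear": [1.81, 2.86, 0], "spin": 0}, {"linear": [1.81, 2.86, 0], "spin": 0}, {"linear": [1.81, 2.86, 0], "spin": 0}, {"linear": [1.81, 2.86, 0], "spin": 0}, {"linear": [1.81, 2.86, 0], "spin": 0}, {"linear": [0.9, 1.43, 0], "spin": 0}, {"linear": [0, 0, 0], "spin": -4}, {"linear": [0, 0, 0], "spin": -7}, {"linear": [0, 0, 0], "spin": -7}, {"linear": [0, 0, 0], "spin": -7}, {"linear": [0, 0, 0], "spin": -7}]'

```text
time: 7.15
tool_pos: [0.5726, -0.2497, 0.1202]
ee_rot: [-3.142, 0.0, 0.271]
wrist_force: [0.8, -1.0, -1.3]
width: 0.0516
```

play_rows --rows '[{"linear": [0, 0, 0], "spin": -7}, {"linear": [0, 0, 0], "spin": -7}, {"linear": [0, 0, 0], "spin": -7}, {"linear": [0, 0, 0], "spin": -7}, {"linear": [0, 0, 0], "spin": -7}, {"linear": [0, 0, 0], "spin": -7}, {"linear": [0, 0, 0], "spin": -7}, {"linear": [0, 0, 0], "spin": -7}, {"linear": [0, 0, 0], "spin": -7}, {"linear": [0, 0, 0], "spin": -7}, {"linear": [0, 0, 0], "spin": -7}, {"linear": [0, 0, 0], "spin": -4.7}]'

```text
time: 8.15
tool_pos: [0.5726, -0.2495, 0.1203]
ee_rot: [-3.142, 0.0, 1.696]
wrist_force: [-0.8, -0.3, -0.6]
width: 0.0517
```

```bash
python3 - <<'E'
from bench import robot, eyes, finder
import cv2, numpy as np, pickle
from h import *
o=robot.get_obs(); p=eyes.snapshot('wrist'); pickle.dump((o,p),open('w3.pkl','wb'))
print(o['time'],o['tool_pos'],np.degrees(o['ee_rot']),o['width'],o['wrist_force'])
im=p['frame'][:,:,::-1].copy(); c=cam(p,o); a=np.radians(6.9); J=np.array([[np.cos(a),-np.sin(a)],[np.sin(a),np.cos(a)]]); C=np.array([.615,-.1427])
P=np.array([(0,-.172),(0,0),(-.122,0)])@J.T+C
q=proj(c,np.c_[P,np.full(3,.022)]); print(q.round(0).tolist()); cv2.polylines(im,[q.astype(int).reshape(-1,1,2)],False,(0,0,255),1)
cv2.imwrite('pics/w3.png',im)
E
```

```text
8.15 [ 0.57263089 -0.24951015  0.12030824] [-1.79996750e+02  6.98386798e-03  9.71872627e+01] 0.05166753915264684 [-0.75930154 -0.28799685 -0.61295919]
[[401.0, 347.0], [417.0, 82.0], [207.0, 81.0]]
```

View pics/w3.png

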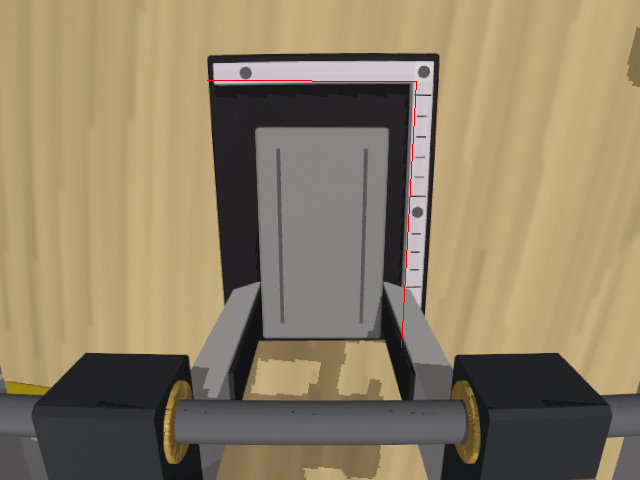

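The corner overlay is within about 4 px: the fence is 2–3 mm nearer than predicted. Drive aligned, about 27 mm clear of the fences. Lowering.

play_rows --rows '[{"linear": [0, 0, 2.5], "spin": 0}, {"linear": [0, 0, 3], "spin": 0}, {"linear": [0, 0, 2.2], "spin": 0}, {"linear": [0, 0, 1.0], "spin": 0}, {"linear": [0, 0, 0], "spin": 0}, {"linear": [0, 0, 0], "spin": 0}]'

```text
time: 8.7
tool_pos: [0.5728, -0.2493, 0.0338]
ee_rot: [3.141, 0.0, 1.69]
wrist_force: [0.8, -0.5, 0.1]
width: 0.0515
```

play_rows --rows '[{"linear": [0, 0, 0.15], "spin": 0}, {"linear": [0, 0, 0.15], "spin": 0}, {"linear": [0, 0, 0], "spin": 0}]'

```text
time: 8.95
tool_pos: [0.5733, -0.2495, 0.0318]
ee_rot: [3.14, 0.001, 1.691]
wrist_force: [0.9, 0.1, -1.3]
width: 0.0519
```

play_rows --rows '[{"linear": [0, 0, 0.1], "spin": 0}, {"linear": [0, 0, 0.1], "spin": 0}, {"linear": [0, 0, 0], "spin": 0}]'

```text
time: 9.2
tool_pos: [0.5726, -0.2491, 0.0286]
ee_rot: [3.141, 0.0, 1.691]
wrist_force: [0.3, -0.4, -1.0]
width: 0.0517
```

play_rows --rows '[{"linear": [0, 0, 0.1], "spin": 0}, {"linear": [0, 0, 0], "spin": 0}, {"linear": [0, 0, 0], "spin": 0}]'

```text
time: 9.45
tool_pos: [0.5727, -0.2492, 0.0284]
ee_rot: [3.141, 0.0, 1.691]
wrist_force: [-1.1, 1.3, 4.1]
width: 0.0516
```

play_rows --rows '[{"linear": [0, 0, 0], "spin": 0}, {"linear": [0, 0, 0], "spin": 0}, {"linear": [0, 0, 0], "spin": 0}, {"linear": [0, 0, 0], "spin": 0}, {"linear": [0, 0, -1.5], "spin": 0}, {"linear": [0, 0, -3], "spin": 0}, {"linear": [0, 0, -3], "spin": 0}, {"linear": [-1.6, 0, -1.5], "spin": 0}, {"linear": [-1.6, 0, 0], "spin": 0}, {"linear": [0, 0, 0], "spin": 0}]' --claw 6.2

```text
time: 10.28
tool_pos: [0.5768, -0.2841, 0.1181]
ee_rot: [3.14, 0.003, 1.689]
wrist_force: [0.3, 0.9, -1.0]
width: 0.0619
```

```bash
python3 - <<'E'
from bench import robot, eyes, finder
import cv2, numpy as np, pickle
from h import *
o=robot.get_obs(); p=eyes.snapshot('wrist'); pickle.dump((o,p),open('w4.pkl','wb'))
print(o['time'],o['tool_pos'],np.degrees(o['ee_rot']),o['width'],o['wrist_force'])
cv2.imwrite('pics/w4.png',p['frame'][:,:,::-1])
E
```

```text
10.2833 [ 0.57684573 -0.284067    0.11808539] [179.9021021    0.18004111  96.76093701] 0.061890352993395216 [ 0.29111225  0.93997731 -0.99310374]
```

View pics/w4.png

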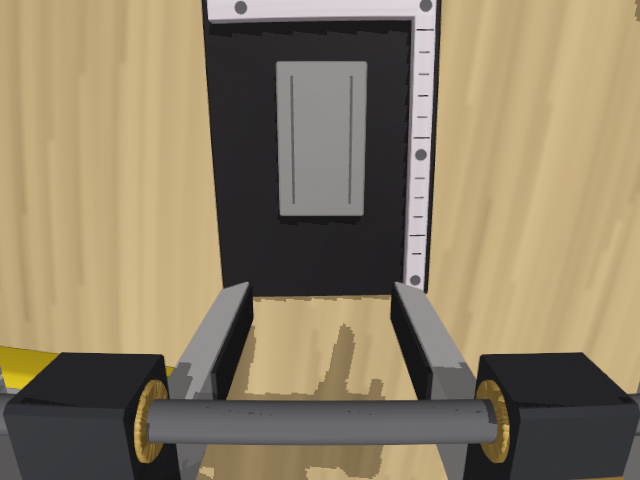

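The drive lies flat on the plate: corners (276,62), (367,62), (364,215), (280,215). Inner fence corner about (411,20).

```bash
python3 - <<'E'
import pickle
from h import *
o,p=pickle.load(open('w4.pkl','rb'));c=cam(p,o)
d=world(c,[(276,62),(367,62),(364,215),(280,215)],.024)[:,:2]
f=world(c,[(411.5,19.5),(404,290),(209,22)],.022)[:,:2]
print(d.round(4),[np.linalg.norm(d[i]-d[(i+1)%4]).round(4) for i in range(4)]);v=d[0]-d[3];print('drive yaw',np.degrees(np.arctan2(v[1],v[0])))
v=f[0]-f[1];g=np.degrees(np.arctan2(v[1],v[0]));print('fence',f.round(4),g);v=f[2]-f[0];print(np.degrees(np.arctan2(v[1],v[0]))-90)
# tool frame of everything (x along tool x, y along tool y)
y=o['ee_rot'][2];X=np.array([np.cos(y),np.sin(y)]);Y=np.array([np.sin(y),-np.cos(y)])
T=lambda q:np.c_[(q-o['tool_pos'][:2])@X,(q-o['tool_pos'][:2])@Y].round(4)
print('tool: drive',T(d).tolist(),'fence',T(f).tolist())
E
```

```text
[[ 0.5384 -0.1774]
 [ 0.5894 -0.1714]
 [ 0.6002 -0.2593]
 [ 0.549  -0.2654]] [np.float64(0.0514), np.float64(0.0886), np.float64(0.0516), np.float64(0.0886)]
drive yaw 96.90738644297672
fence [[ 0.6112 -0.1453]
 [ 0.6337 -0.3062]
 [ 0.4985 -0.1598]] 97.94855715158397
-262.6727125811669
tool: drive [[0.1104, -0.0257], [0.1104, 0.0258], [0.0218, 0.0261], [0.0218, -0.0254]] fence [[0.1337, 0.0505], [-0.0286, 0.0538], [0.1326, -0.0631]]
```

play_rows --rows '[{"linear": [0, 0, 2.5], "spin": -0.4}, {"linear": [0, 0, 3], "spin": 0}, {"linear": [0, 0, 2], "spin": 0}, {"linear": [0, 0, 1.0], "spin": 0}, {"linear": [0, 0, 0.5], "spin": 0}, {"linear": [0, 0, 0], "spin": 0}, {"linear": [0, 0, 0], "spin": 0}]' --claw 2

```text
time: 10.92
tool_pos: [0.5759, -0.2802, 0.0265]
ee_rot: [-3.14, -0.001, 1.699]
wrist_force: [0.2, -0.5, -0.8]
width: 0.0206
```

play_rows --rows '[{"linear": [0.4, 0, 0], "spin": 0}, {"linear": [0.4, 0, 0], "spin": 0}, {"linear": [0.4, 0, 0], "spin": 0}, {"linear": [0.4, 0, 0], "spin": 0}, {"linear": [0.4, 0, 0], "spin": 0}, {"linear": [0.4, 0, 0], "spin": 0}, {"linear": [0.4, 0, 0], "spin": 0}, {"linear": [0.4, 0, 0], "spin": 0}, {"linear": [0, 0, 0], "spin": 0}, {"linear": [0, 0, 0], "spin": 0}]'

```text
time: 11.75
tool_pos: [0.5726, -0.2492, 0.0278]
ee_rot: [3.141, 0.001, 1.698]
wrist_force: [-0.4, -0.4, 0.9]
width: 0.0199
```

play_rows --rows '[{"linear": [0.1, 0, 0], "spin": 0}, {"linear": [0.1, 0, 0], "spin": 0}, {"linear": [0, 0, 0], "spin": 0}]'

```text
time: 12.0
tool_pos: [0.5726, -0.249, 0.0281]
ee_rot: [3.14, 0.004, 1.698]
wrist_force: [0.8, -5.4, -0.1]
width: 0.0201
```

play_rows --rows '[{"linear": [0.1, 0, 0], "spin": 0}, {"linear": [0.1, 0, 0], "spin": 0}, {"linear": [0, 0, 0], "spin": 0}]'

```text
time: 12.25
tool_pos: [0.5727, -0.2489, 0.0287]
ee_rot: [3.14, 0.008, 1.698]
wrist_force: [1.3, -8.6, -0.3]
width: 0.0202
```

play_rows --rows '[{"linear": [0.1, 0, 0], "spin": 0}, {"linear": [0, 0, 0], "spin": 0}, {"linear": [0, 0, 0], "spin": 0}]'

```text
time: 12.5
tool_pos: [0.5727, -0.2488, 0.0289]
ee_rot: [3.139, 0.009, 1.697]
wrist_force: [2.2, -9.5, 0.3]
width: 0.0197
```

It is seated on the short fence: −y force rose to 9.5 N and motion stopped. Moving round to the open long side.

play_rows --rows '[{"linear": [-1.2, 0, 0], "spin": 0}, {"linear": [-1.2, 0, 0], "spin": 0}, {"linear": [0, 0, -2.5], "spin": 0}, {"linear": [0, 0, -2.5], "spin": 0}, {"linear": [1.8, -1.1, 0], "spin": 0}, {"linear": [1.9, -1.1, 0], "spin": 0}, {"linear": [1.8, -1.1, 0], "spin": 0}, {"linear": [1.8, -1.0, 0], "spin": 0}, {"linear": [0, 0, 0], "spin": 5}, {"linear": [0, 0, 0], "spin": 7}, {"linear": [0, 0, 0], "spin": 7}, {"linear": [0, 0, 0], "spin": 7}]'

```text
time: 13.5
tool_pos: [0.5224, -0.2006, 0.0771]
ee_rot: [-3.14, -0.002, 1.238]
wrist_force: [0.1, -0.5, 0.0]
width: 0.02
```

play_rows --rows '[{"linear": [0, 0, 0], "spin": 7}, {"linear": [0, 0, 0], "spin": 7}, {"linear": [0, 0, 0], "spin": 7}, {"linear": [0, 0, 0], "spin": 7}, {"linear": [0, 0, 0], "spin": 7}, {"linear": [0, 0, 0], "spin": 7}, {"linear": [0, 0, 0], "spin": 7}, {"linear": [0, 0, 0], "spin": 7}, {"linear": [0, 0, 0], "spin": 7}, {"linear": [0, 0, 0], "spin": 1}, {"linear": [0, 0, 0], "spin": 0}]' --claw 4

```text
time: 14.42
tool_pos: [0.5226, -0.2009, 0.077]
ee_rot: [-3.14, 0.001, 0.129]
wrist_force: [0.2, -0.6, -0.3]
width: 0.0399
```

```bash
python3 - <<'E'
from bench import robot, eyes, finder
import cv2, numpy as np, pickle
from h import *
o=robot.get_obs(); p=eyes.snapshot('wrist'); pickle.dump((o,p),open('w5.pkl','wb'))
print(o['time'],o['tool_pos'],np.degrees(o['ee_rot']),o['width'],o['wrist_force'])
cv2.imwrite('pics/w5.png',p['frame'][:,:,::-1])
E
```

```text
14.4167 [ 0.5225832  -0.2009107   0.07704544] [-1.79911980e+02  4.57149685e-02  7.40905580e+00] 0.039891182958605574 [ 0.1801636  -0.56503585 -0.324114  ]
```

View pics/w5.png

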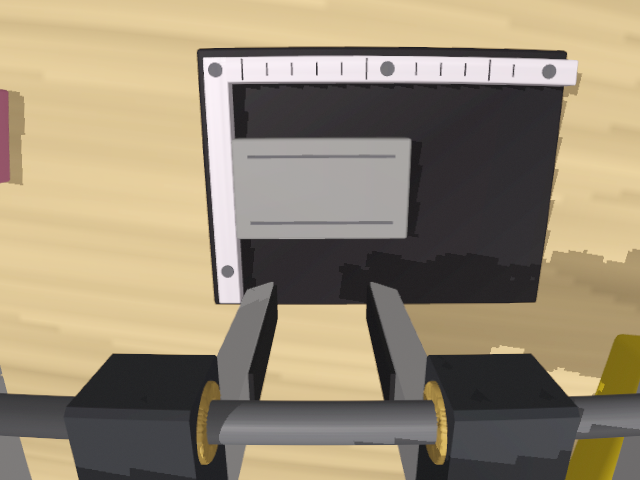

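End flush against the short fence (col 235), fingers centred on the drive's long side. Lower and push towards the long fence.

play_rows --rows '[{"linear": [0, 0, 2], "spin": 0}, {"linear": [0, 0, 2], "spin": 0}, {"linear": [0, 0, 0.9], "spin": 0}, {"linear": [0, 0, 0], "spin": 0}, {"linear": [0, 0, 0], "spin": 0}]'

```text
time: 14.88
tool_pos: [0.5227, -0.2009, 0.0282]
ee_rot: [-3.141, 0.001, 0.129]
wrist_force: [0.3, 0.0, 0.0]
width: 0.0403
```

play_rows --rows '[{"linear": [0.4, 0, 0], "spin": 0}, {"linear": [0.4, 0, 0], "spin": 0}, {"linear": [0.4, 0, 0], "spin": 0}, {"linear": [0.4, 0, 0], "spin": 0}, {"linear": [0.4, 0, 0], "spin": 0}, {"linear": [0.4, 0, 0], "spin": 0}, {"linear": [0.4, 0, 0], "spin": 0}, {"linear": [0.3, 0, 0], "spin": 0}, {"linear": [0, 0, 0], "spin": 0}, {"linear": [0, 0, 0], "spin": 0}]'

```text
time: 15.72
tool_pos: [0.5538, -0.197, 0.0284]
ee_rot: [-3.142, -0.0, 0.128]
wrist_force: [0.2, 0.1, -0.3]
width: 0.0401
```

play_rows --rows '[{"linear": [0.1, 0, 0], "spin": 0}, {"linear": [0.1, 0, 0], "spin": 0}, {"linear": [0, 0, 0], "spin": 0}]'

```text
time: 15.97
tool_pos: [0.5555, -0.1968, 0.0284]
ee_rot: [-3.142, -0.0, 0.127]
wrist_force: [-0.8, -0.9, 0.2]
width: 0.0402
```

play_rows --rows '[{"linear": [0.1, 0, 0], "spin": 0}, {"linear": [0.1, 0, 0], "spin": 0}, {"linear": [0, 0, 0], "spin": 0}]'

```text
time: 16.22
tool_pos: [0.5576, -0.1966, 0.0285]
ee_rot: [3.141, 0.0, 0.127]
wrist_force: [0.0, -0.6, -0.7]
width: 0.04
```

play_rows --rows '[{"linear": [0.1, 0, 0], "spin": 0}, {"linear": [0.1, 0, 0], "spin": 0}, {"linear": [0, 0, 0], "spin": 0}]'

```text
time: 16.47
tool_pos: [0.5578, -0.1967, 0.0285]
ee_rot: [-3.141, 0.004, 0.128]
wrist_force: [-5.2, -0.5, 3.7]
width: 0.0401
```

play_rows --rows '[{"linear": [0.1, 0, 0], "spin": 0}, {"linear": [0.1, 0, 0], "spin": 0}, {"linear": [0, 0, 0], "spin": 0}]'

```text
time: 16.72
tool_pos: [0.5579, -0.1967, 0.0285]
ee_rot: [-3.141, 0.009, 0.128]
wrist_force: [-9.7, -1.3, 6.9]
width: 0.0399
```

Seated on the long fence (9.7 N). Back off, lift and look.

play_rows --rows '[{"linear": [-0.6, 0, 0], "spin": 0}, {"linear": [-1.4, 0, 0], "spin": 0}, {"linear": [-2, 0, 0], "spin": 0}, {"linear": [0, 0, -2.5], "spin": 0}, {"linear": [0, 0, -2.5], "spin": 0}, {"linear": [0, 0, -1], "spin": 0}, {"linear": [0, 0, 0], "spin": 0}, {"linear": [0, 0, 0], "spin": 0}]'

```text
time: 17.38
tool_pos: [0.5225, -0.2013, 0.089]
ee_rot: [3.141, -0.002, 0.128]
wrist_force: [-0.0, -0.6, -0.7]
width: 0.0401
```

```bash
python3 - <<'E'
from bench import robot, eyes, finder
import cv2, numpy as np, pickle
from h import *
o=robot.get_obs(); p=eyes.snapshot('wrist'); pickle.dump((o,p),open('w6.pkl','wb'))
print(o['time'],o['tool_pos'],np.degrees(o['ee_rot']),o['width'],o['wrist_force'])
cv2.imwrite('pics/w6.png',cv2.resize(p['frame'][30:210,190:430,::-1],(800,600),interpolation=cv2.INTER_CUBIC))
E
```

```text
17.3833 [ 0.5225289  -0.20130018  0.08895426] [ 1.79943174e+02 -1.15564068e-01  7.30639030e+00] 0.04011348472412905 [-0.01619201 -0.58706337 -0.70259514]
```

View pics/w6.png

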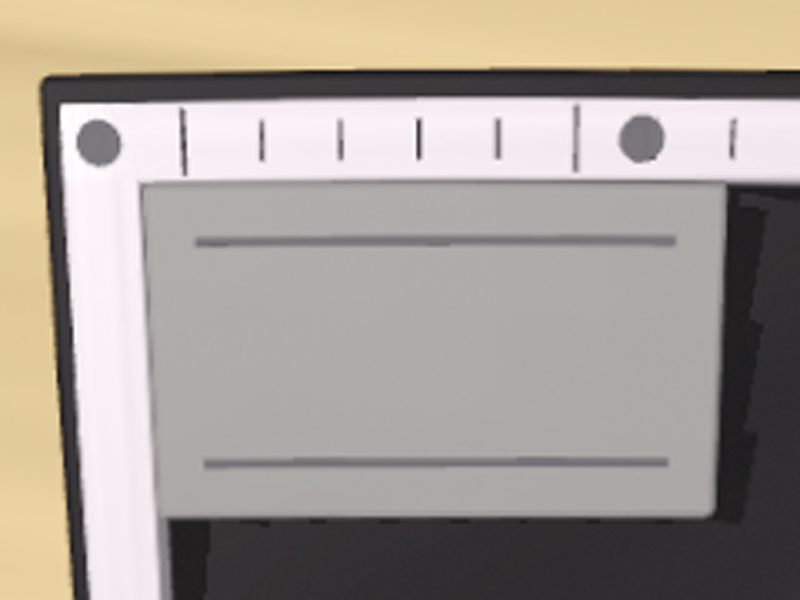

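Both faces look flush: long fence along row 183, short fence along cols 140–165. The drive's top could hide a sub-millimetre gap at the short fence, so I give the end one last light nudge.

play_rows --rows '[{"linear": [2, 2, 0], "spin": 0}, {"linear": [2.5, 2.5, 0], "spin": 0}, {"linear": [2.5, 2.5, 0], "spin": 0}, {"linear": [0, 0, 0], "spin": -6}, {"linear": [0, 0, 0], "spin": -7}, {"linear": [0, 0, 0], "spin": -7}, {"linear": [0, 0, 0], "spin": -7}, {"linear": [0, 0, 0], "spin": -7}, {"linear": [0, 0, 0], "spin": -7}, {"linear": [0, 0, 0], "spin": -7}, {"linear": [0, 0, 0], "spin": -7}, {"linear": [0, 0, 0], "spin": -7}]' --claw 1.4

```text
time: 18.43
tool_pos: [0.5993, -0.261, 0.0857]
ee_rot: [-3.138, -0.001, 1.216]
wrist_force: [-0.7, -0.1, -0.0]
width: 0.0136
```

play_rows --rows '[{"linear": [0, 0, 0], "spin": -7}, {"linear": [0, 0, 0], "spin": -7}, {"linear": [0, 0, 0], "spin": -7}, {"linear": [0, 0, 0], "spin": -7}, {"linear": [0, 0, 0], "spin": 0}, {"linear": [0, 0, 0], "spin": 0}]'

```text
time: 18.93
tool_pos: [0.5995, -0.2612, 0.0864]
ee_rot: [-3.139, -0.002, 1.695]
wrist_force: [0.2, -0.7, 1.1]
width: 0.0142
```

play_rows --rows '[{"linear": [0, 0, 2.5], "spin": 0}, {"linear": [0, 0, 2.3], "spin": 0}, {"linear": [0, 0, 1.0], "spin": 0}, {"linear": [0, 0, 0], "spin": 0}, {"linear": [0.5, 0, 0], "spin": 0}, {"linear": [0.5, 0, 0], "spin": 0}, {"linear": [0.4, 0, 0], "spin": 0}, {"linear": [0, 0, 0], "spin": 0}, {"linear": [0, 0, 0], "spin": 0}]'

```text
time: 19.68
tool_pos: [0.5987, -0.2475, 0.0311]
ee_rot: [3.141, 0.001, 1.699]
wrist_force: [0.5, 0.1, 0.9]
width: 0.014
```

play_rows --rows '[{"linear": [0.1, 0, 0], "spin": 0}, {"linear": [0.1, 0, 0], "spin": 0}, {"linear": [0, 0, 0], "spin": 0}]'

```text
time: 19.93
tool_pos: [0.5982, -0.2459, 0.0307]
ee_rot: [3.141, 0.0, 1.698]
wrist_force: [-0.7, -0.0, -0.4]
width: 0.0139
```

play_rows --rows '[{"linear": [0.1, 0, 0], "spin": 0}, {"linear": [0.1, 0, 0], "spin": 0}, {"linear": [0, 0, 0], "spin": 0}]'

```text
time: 20.18
tool_pos: [0.5983, -0.2455, 0.031]
ee_rot: [3.14, 0.004, 1.698]
wrist_force: [1.2, -5.4, -1.0]
width: 0.0136
```

Contact stopped at the same depth as the first seating (jig y ≈ −98 mm), so the end is home. Retreating and doing the final check.

play_rows --rows '[{"linear": [0.1, 0, 0], "spin": 0}, {"linear": [0, 0, 0], "spin": 0}, {"linear": [-0.8, 0, 0], "spin": 0}, {"linear": [-1.5, 0, 0], "spin": 0}, {"linear": [0, 0, -2], "spin": 0}, {"linear": [0, 0, -3.5], "spin": 0}, {"linear": [0, 0, -3.5], "spin": 0}, {"linear": [0, 0, -3.5], "spin": 0}, {"linear": [0, 0, 0], "spin": 0}, {"linear": [0, 0, 0], "spin": 0}, {"linear": [0, 0, 0], "spin": 0}]'

```text
time: 21.1
tool_pos: [0.6003, -0.2658, 0.1547]
ee_rot: [-3.141, -0.001, 1.698]
wrist_force: [-0.8, -0.5, -0.5]
width: 0.014
```

```bash
python3 - <<'E'
from bench import robot, eyes, finder
import cv2, numpy as np, pickle
from h import *
o=robot.get_obs(); p=eyes.snapshot('wrist'); q=eyes.snapshot('side'); s=eyes.snapshot('scene')
print(o['time'],o['tool_pos'],np.degrees(o['ee_rot']),o['wrist_force'])
a=cv2.resize(p['frame'][0:240,160:480,::-1],(400,300),interpolation=cv2.INTER_CUBIC)
b=cv2.resize(q['frame'][240:330,240:360,::-1],(400,300),interpolation=cv2.INTER_CUBIC)
c=cv2.resize(s['frame'][150:390,100:500,::-1],(500,300),interpolation=cv2.INTER_CUBIC); c=np.hstack([c,np.zeros((300,300,3),np.uint8)])
cv2.imwrite('pics/fin.png',np.vstack([np.hstack([a,b]),c]))
E
```

```text
21.1 [ 0.60031309 -0.26577358  0.1547222 ] [-1.79954252e+02 -7.97003900e-02  9.72854022e+01] [-0.84038006 -0.52485542 -0.52718759]
```

View pics/fin.png

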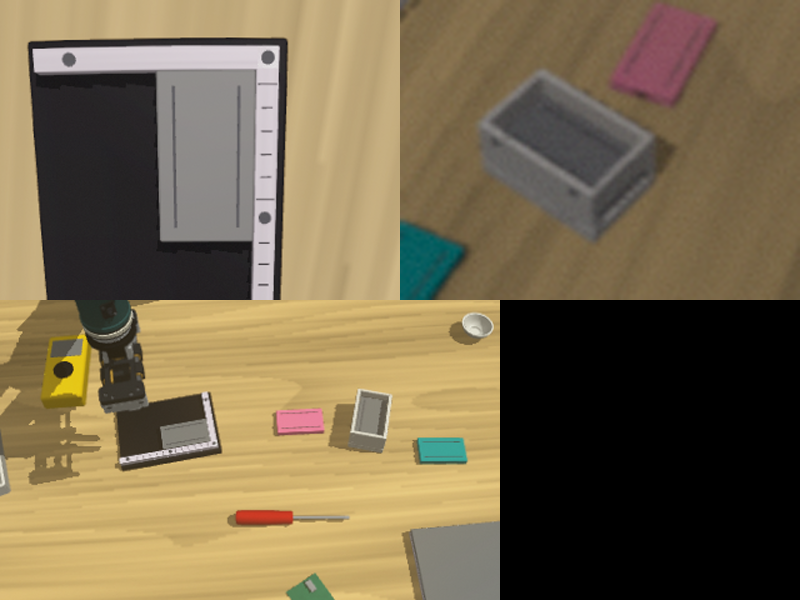

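The drive is flush in the corner of both fences. The stock is low in the magazine with nothing sticking out, and everything else is untouched.

```bash
python3 -c "
from bench import robot
print(robot.close_job())"
```

```text
the job is handed in; nothing more can be done
None
```

The lowest drive is out of the magazine and home in the corner of the jig fences, and the job is handed in at about 21 s of the 62 s allowed. I set it down flat on the plate and let go. I then pushed it with the fingertips against the short fence, next against the long fence, and finished with a light nudge on the end.

**Seating:** Each push met firm resistance of 5–10 N at the expected depth. The final nudge stopped where the first seating had, at jig y ≈ −98 mm for the TCP. The last pictures show the drive flush along both fences, though a gap under a millimetre at the short fence could not be ruled out by eye.

**Other items:** The stock has dropped and sits in the magazine with nothing protruding. The screwdriver, dish, meter and both look-alikes show no disturbance.

**Disagreements:** My first estimate of the jig corner was 2–4 mm off and its yaw about 0.5° off the later closer look. The wrist picture put the drive about 3–4 mm lower in the hand than it was. In both cases I went by contact force.

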